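Jack the centrifuge board level and hold it there

TASK

One end of the centrifuge's hinged board has sagged. Press the blue valve cap on the red lever jack fully home, then set the jack flat on the bench with its saddle centred under the yellow marked lift pad, handle still up. Pump the handle right down once to seat the saddle, let it come all the way back up, then press it right down again and finish while holding it down so that the jack keeps the board level; never touch the board or the centrifuge yourself, and leave the other things on the bench where they are.

Things in the scene. Friction and masses are not known exactly. Their poses are not given: they have to be found in the camera images.
- jack: Loose red lever jack, 0.83 kg. Origin on the underside of its base plate (230 x 64 x 8 mm, x -120 to +110 mm), z up, +x to the saddle end, -x to the handle end. Saddle at x = +85 mm in a red column (radius 20, top 50 mm up). Steel carrying post 30 x 30 mm at x = +10 mm, up to 90 mm, valve cap on top: grip it across, along own y. Handle pivot at x = -20 mm, 55 mm up.
- jack_post (a point): Centre of the steel carrying post where it is best gripped, 66 mm above the jack's underside; axes as the jack's.
- saddle_top (a point): Centre of the round black rubber saddle's top (radius 16 mm); 72 mm above the jack's underside while the handle is up. It rises as the handle goes down, 25 mm at the full stroke.
- paddle (a point): Centre of the top face of the black press paddle (46 long x 36 wide mm) at the handle's end, 115 mm from the pivot. Slopes 0.25 rad one way with the handle up, the other way when down. Handle up: 128 mm behind the jack's origin (along its -x), 112 mm above its underside; fully down: 135 mm behind, 57 mm above.
- handle (a joint): Handle angle in rad: 0 up, 0.5 at its bottom stop. A spring always returns it to 0 when it is let go; pushing it down at the paddle takes about 4 N at the top and about 8 to 10 N at the stop with the board's load.
- cap_top (a point): Centre of the top of the blue valve cap (radius 14 mm, 12 mm high), on top of the carrying post; 111 mm above the jack's underside when out, 103 mm when home. Red shows beneath it when it is out.
- valve_cap (a joint): Valve cap's travel in m: 0 out, 0.008 fully home (downwards). Moving it takes about 5 N and it stays where it is left.
- lift_pad (a point): Centre of the underside of the yellow lift pad (radius 17 mm) under the 54 mm wide tab at the board's free end; a yellow disc with a black cross marks it on the tab's top, 16 mm higher. 79 mm above the bench while the board sags (7 mm above the lowered saddle). Own x points along the board to the hinge, own z is the board's normal. The tab ends 25 mm beyond the pad, away from the hinge.
- tray: The hinged aluminium board, 220 x 200 x 12 mm, with the mini centrifuge (white and blue, 164 mm across, 125 mm high) bolted on; about 1.6 kg in all. Origin on its hinge, 106 mm above the bench; own x runs from the pad (x = -250 mm) to the hinge. It sags 0.07 rad at the start (pad end low) and is level when the jack under the pad is fully pumped.
- stand: Fixed dark steel stand under the board; origin on the bench under the board's middle, own x towards the hinge. Its two 22 mm wide front posts stand 85 mm either side of the board's middle line; between them, under the tab, the bench is free.
- wash_bottle_mid (a point): Bystander: clear wash bottle, 64 mm across, with a yellow cap and spout; its centre.
- tube_rack_mid (a point): Bystander: blue tube rack 70 x 170 x 66 mm; its centre.
- blue_pot_a_mid (a point): Bystander: small blue pot, 42 mm across, 50 mm high; its centre.
- blue_pot_b_mid (a point): Bystander: a second such blue pot; its centre.
- stain_jar_mid (a point): Bystander: amber jar, 84 mm across, 120 mm high; its centre.
- loupe_mid (a point): Bystander: black hand magnifier lying flat, 134 mm long, 10 mm high; centre of its lens.

How it is judged:
By the outcome, as a careful person would: the job done as asked, in the order asked, and still so for the second after the job is handed in, while the arm keeps its last pose, push and grip.
It also fails if it takes over 59 s, if anything falls off the work surface, if the arm or the gripper's body presses on something with over 40 N, if the wrist force passes 120 N, or if a joint passes its speed limit or range.

ROBOT

A 7-joint arm with a two-finger parallel gripper is mounted at the origin on the work surface. World frame = base frame: x ahead of the robot, y to its left, z up, the work surface at z = 0. Lengths are in m, angles in rad, forces in N, time in s.
With the tool pointing down it reaches from about 0.4 to 0.875 m from the base axis. Payload 4.4 kg.
Tool frame: the origin (TCP) lies midway between the tips of the shut fingers; the grasp point (between the pads) lies 19 mm behind it; z points along the fingers, y is the line along which they close (so a half turn about z gives the same grasp; the last joint's range is limited). The gripper opens to 85 mm and grips with 20 to 120 N. Pads are 22 mm wide; open, the fingers measure 114 mm over their backs; the gripper's body (76 mm by 85 mm) begins 54 mm behind the grasp point. The pads swing forward as they close: fully open they stand 13 mm farther back than shut.
Start: joints at [1.129, 0.628, 0.038, 1.517, -0.027, 0.996, -0.02], TCP at [0.239, -0.605, 0.231] pointing down, gripper open.
Joint ranges: [-3.06, 3.06], [-0.37, 2.12], [-1.25, 1.32], [0.18, 2.47], [-1.1, 4.24], [0.23, 1.98], [-2.94, 2.94]. Speed limits (rad/s): [2.57, 2.57, 3.14, 3.14, 3.14, 3.14, 3.14].

INTERFACE

Orientations are given as [roll, pitch, yaw] about the fixed x, y, z axes, in that order (R = Rz(yaw) Ry(pitch) Rx(roll)).
In Python, from station import env gives the robot as it stands. The module is installed in compiled form; this text tells all that it offers. Calls block until the motion is done:
- env.move_pose(position, orientation): joint-space move of the TCP to a pose.
- env.move_straight(position, frame=None, max_speed=0.15, f_stop=None): straight line of the TCP; frame=None keeps the orientation; max_speed is the mean speed in m/s. With f_stop (N) it stops when the force on the tool has changed by that much, and returns True; else False.
- env.set_joints(angles): joint-space move.
- env.set_gripper(opening, force=None): opening from 0.0 (shut) to 1.0 (fully open); force is the grip in N (None keeps the last); returns when the fingers have stopped.
- env.sleep(seconds).
- env.ik(position, orientation): joint angles nearest the present ones, or None.
- env.read_camera(name): name is "scene" or "top"; returns a dict with "pixels" (384x512x3 uint8, blue, green, red), "z_map" (384x512 float32, m along the optical axis (not along the pixel's ray), 0 where there is no reading), "mtx" (3x3 intrinsics, pixels), "view" (4x4, takes a point from world to camera coordinates). Camera axes: x right, y up, looking along -z (the intrinsics and any distortion apply to the point x, -y, -z); pixel columns grow to the right and rows downward; lengths in m; the calibration is good to about 2 mm. A picture is of the moment at which its call begins.
A pose or a line that the arm cannot do raises env.PlanningError and nothing moves.
- env.hand_in(): hands the job in; it is judged then, once.
Readings, each from a call of its own:
- env.read_time(): time.
- env.read_q(): joint angles.
- env.read_joint_velocities(): joint speeds.
- env.read_effort(): joint torques, N m.
- env.read_position(): TCP position.
- env.read_orientation(): TCP orientation.
- env.read_force(): force on the tool from outside, world axes, zero at the start.
- env.read_torque(): the same for the moment, N m.
- env.read_grip_width(): opening from 0.0 (shut) to 1.0 (fully open).
- env.read_finger_force(): force on a finger pad.
Only numpy, scipy, OpenCV 4.12 (cv2) and the standard library are available. Lean on these libraries where they do the work, as an engineer would, in place of code of your own. Each camera call takes 0.05 s, during which the arm holds its last target. There are 200 camera calls.

## Working session

There is one attempt and no reset: what is moved stays moved. The work goes in short steps, each a Python script; the robot and the scene stay as the last script left them, time stands still between calls to the robot, and variables do not carry over. Pictures are saved under pics/ and viewed, at most 10 in all, crops included, and the job is handed in when it is done.

```bash
mkdir -p pics; ls; python3 - <<'E'
from station import env
import cv2,numpy as np
for n in ["scene","top"]:
    d=env.read_camera(n); np.savez(f"{n}0.npz",**d)
    cv2.imwrite(f"pics/{n}0.png",cv2.resize(d["pixels"],(800,600),interpolation=cv2.INTER_CUBIC))
    V=d["view"]; print(n,d["mtx"].round(1).tolist(),(-V[:3,:3].T@V[:3,3]).round(3),V[:3,:3].round(2).tolist(),[k for k in d])
print(env.read_time(),env.read_orientation(),env.read_force())
E
```

```text
pics
scene [[460.9, 0.0, 252.6], [0.0, 460.9, 202.6], [0.0, 0.0, 1.0]] [ 1.054 -0.685  1.243] [[0.8, 0.61, 0.01], [-0.5, 0.65, 0.58], [0.34, -0.47, 0.82]] ['pixels', 'z_map', 'mtx', 'view']
top [[451.0, 0.0, 256.9], [0.0, 451.0, 186.9], [0.0, 0.0, 1.0]] [ 0.404 -0.011  1.691] [[-0.02, -1.0, 0.02], [0.99, -0.02, 0.1], [-0.1, 0.02, 0.99]] ['pixels', 'z_map', 'mtx', 'view']
0.1 [-3.13986659e+00  1.32444334e-05  3.75795698e-01] [ 0.38456238  0.01031289 -0.8425716 ]
```

View pics/scene0.png

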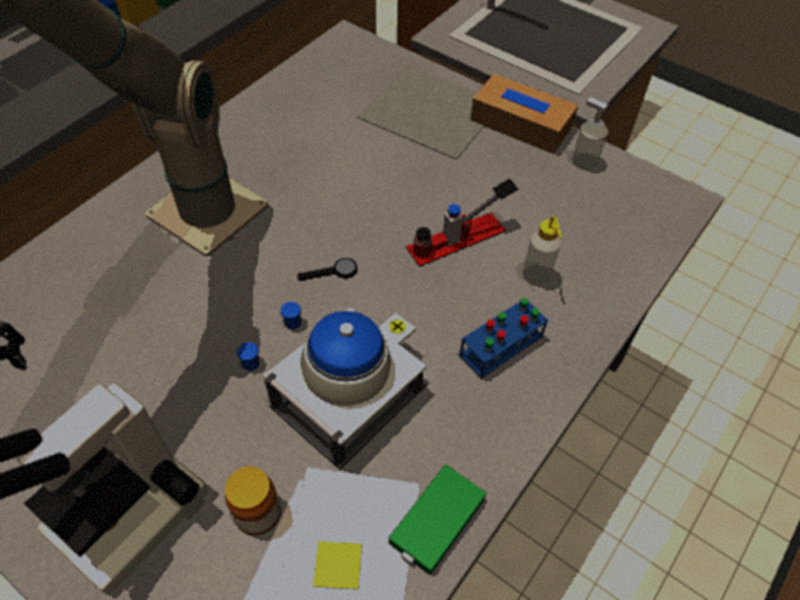

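View pics/top0.png

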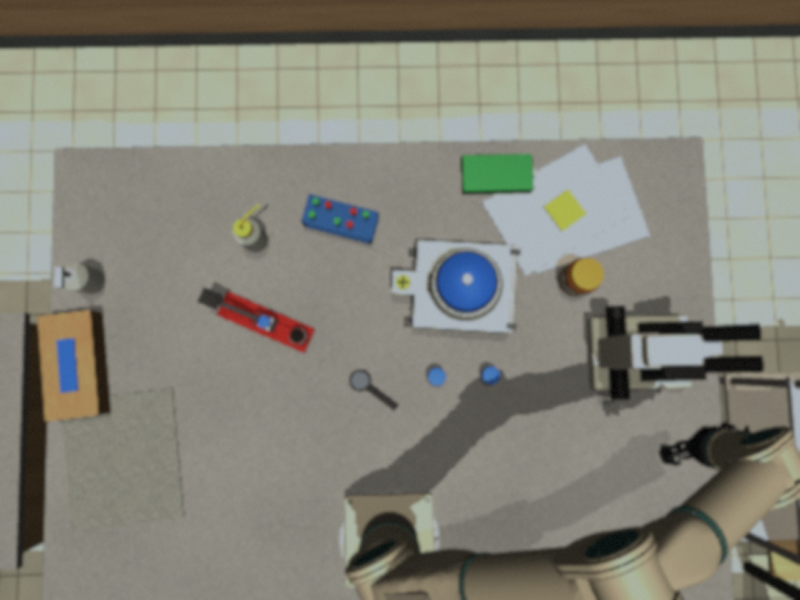

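The scene view shows the jack at about (455,240), its saddle end at (422,243), the pad cross at (398,326), and the paddle at (505,187). In the top view the cap is at (265,322), the saddle at (298,335), the paddle at (210,297) and the pad cross at (403,282). Next I'll enlarge these.

```bash
cat > h.py <<'E'
import numpy as np,cv2
def px2w(d,u,v,z=None):
    """pixel (u,v) -> world by depth map (median 3x3), or on plane z"""
    K=d["mtx"];V=d["view"];R=V[:3,:3];C=-R.T@V[:3,3]
    r=np.array([(u-K[0,2])/K[0,0],-(v-K[1,2])/K[1,1],-1.]);w=R.T@r
    if z is None:
        i,j=int(round(v)),int(round(u));a=d["z_map"][i-1:i+2,j-1:j+2];return C+w*np.median(a[a>0])
    return C+w*(z-C[2])/w[2]
def w2px(d,p):
    V=d["view"];c=V[:3,:3]@p+V[:3,3];K=d["mtx"];return K[0,0]*c[0]/-c[2]+K[0,2],K[1,1]*-c[1]/-c[2]+K[1,2]
def tri(obs):
    """least-squares point from [(d,u,v),...]; returns the point and rms px"""
    from scipy.optimize import least_squares
    f=lambda p:np.concatenate([np.subtract(w2px(d,p),(u,v)) for d,u,v in obs])
    s=least_squares(f,[.5,0,.1]);return s.x,np.sqrt(np.mean(s.fun**2))
E
python3 - <<'E'
import numpy as np,cv2
t=np.load("top0.npz")["pixels"];s=np.load("scene0.npz")["pixels"]
def crop(im,x,y,w,h,k):
    return cv2.resize(im[y:y+h,x:x+w],None,fx=k,fy=k,interpolation=cv2.INTER_CUBIC)
# top: u 120..280, v 160..235 ; scene u 240..340 v 105..230
a=crop(t,120,165,160,64,5); cv2.imwrite("pics/ctop.png",a)
cv2.imwrite("pics/cscene.png",crop(s,230,108,120,112,5))
E
```

```text
(no output)
```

View pics/ctop.png

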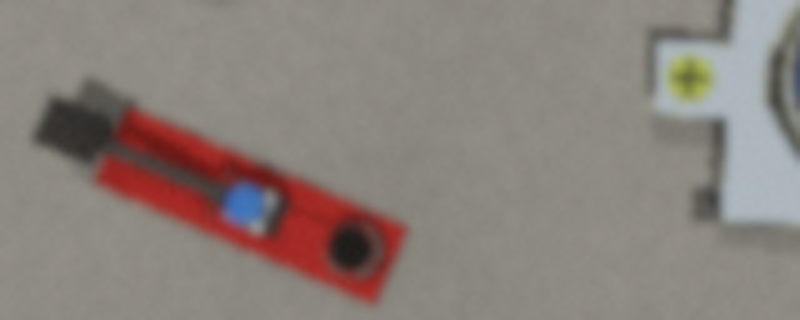

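View pics/cscene.png

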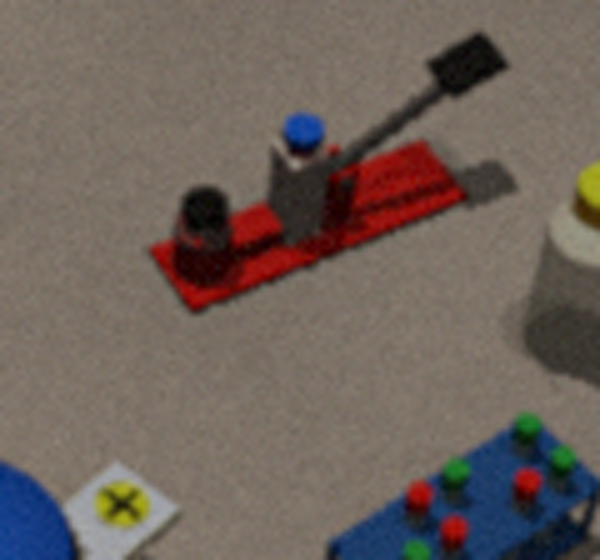

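Top crop: cap (245,203), saddle (351,247), paddle (73,130), cross (689,77). Scene crop: cap (304,127), saddle (206,201), paddle (468,62), cross (123,504); red is visible beneath the cap, so it is out.

```bash
python3 - <<'E'
from h import *
T=dict(np.load("top0.npz"));S=dict(np.load("scene0.npz"))
a=lambda c:((c[0]+.5)/5-.5+120,(c[1]+.5)/5-.5+165)
b=lambda c:((c[0]+.5)/5-.5+230,(c[1]+.5)/5-.5+108)
P={}
for n,t,s in [("cap",(245,203),(304,127)),("saddle",(351,247),(206,201)),("paddle",(73,130),(468,62)),("cross",(689,77),(123,504)),
  ("c_front_R",(376,303),(151,250)),("c_front_L",(407,230),(197,310)),("tabA",(656,38),(178,510)),("tabB",(653,110),(117,462))]:
    p,e=tri([(T,*a(t)),(S,*b(s))]);P[n]=p
    print(n,p.round(4),"px",round(e,2),"depth:",px2w(T,*a(t)).round(4),px2w(S,*b(s)).round(4))
f=lambda p,q:np.arctan2(*(P[q]-P[p])[1::-1])
print("yaw cap-saddle",f("cap","saddle"),"paddle-saddle",f("paddle","saddle"))
print("dist",np.linalg.norm((P["cap"]-P["saddle"])[:2]),np.linalg.norm((P["paddle"]-P["saddle"])[:2]))
# board: white top points by depth from top cam
K=T["mtx"];img=T["pixels"].astype(int)
pts=[]
for v in range(150,216):
  for u in range(264,335):
    if T["z_map"][v,u]>0:
      p=px2w(T,u,v)
      if .095<p[2]<.135 and img[v,u].min()>120: pts.append(p)
pts=np.array(pts);c,A=np.linalg.lstsq(np.c_[pts[:,:2],np.ones(len(pts))],pts[:,2],rcond=None)[:2]
r=cv2.minAreaRect(pts[:,:2].astype(np.float32));print(len(pts),"plane",c,"rect",r)
# red base plate axis (low points) 
hsv=cv2.cvtColor(T["pixels"],cv2.COLOR_BGR2HSV);m=((hsv[...,0]<8)|(hsv[...,0]>172))&(hsv[...,1]>130)
q=np.array([px2w(T,u,v,.008)[:2] for v,u in zip(*np.nonzero(m)) if 125<u<205 and 175<v<230],np.float32)
r=cv2.minAreaRect(q);print(len(q),r)
E
```

```text
cap [0.5075 0.2716 0.1074] px 0.12 depth: [0.5077 0.2713 0.1109] [0.5083 0.269  0.11  ]
saddle [0.4769 0.2027 0.0725] px 0.02 depth: [0.4771 0.2031 0.0694] [0.4761 0.2037 0.071 ]
paddle [0.5619 0.392  0.1077] px 0.02 depth: [0.5617 0.3913 0.1108] [0.5631 0.3893 0.1105]
cross [ 0.5913 -0.042   0.092 ] px 0.1 depth: [ 0.5913 -0.0415  0.0954] [ 0.592  -0.0437  0.0946]
c_front_R [0.4383 0.1941 0.0021] px 0.07 depth: [0.438  0.1936 0.004 ] [0.4397 0.1927 0.0044]
c_front_L [ 0.4935  0.1719 -0.0023] px 0.35 depth: [0.4919 0.1703 0.0006] [0.4971 0.1693 0.0031]
tabA [ 0.6191 -0.0205  0.0859] px 0.49 depth: [ 0.6329 -0.0191 -0.0011] [ 0.6177 -0.0219  0.0859]
tabB [ 0.568  -0.0163  0.0876] px 0.25 depth: [ 0.5779 -0.0156  0.0014] [ 5.303e-01  3.370e-02 -1.000e-04]
yaw cap-saddle -1.9885788425791369 paddle-saddle -1.99302902991146
dist 0.07538690172922496 0.2075719657855824
1813 plane [-0.00519401 -0.06449082  0.09609743] rect ((0.5799350738525391, -0.17997923493385315), (0.23419159650802612, 0.20046427845954895), 84.77893829345703)
697 ((0.5133525133132935, 0.28596919775009155), (0.2265128791332245, 0.06005271151661873), 65.36195373535156)
```

```bash
cat > g.py <<'E'
import numpy as np
from station import env
CAP=np.array([.5077,.2708]);Y0=-1.993;PAD=np.array([.5914,-.0434]);Y1=-1.655
D=lambda y:np.array([np.cos(y),np.sin(y)])
def down(y): return [np.pi,0,y]
def st(*m): print(*m,"t",round(env.read_time(),2),"p",env.read_position().round(4),"F",env.read_force().round(1),flush=True)
E
python3 - <<'E'
from g import *
for y in (Y0,Y0+np.pi):
    for p in ([*CAP,.35],[*CAP,.05]):print(y,env.ik(p,down(y)))
    for p in (PAD-.075*D(Y1),PAD-.14*D(Y1),PAD-.213*D(Y1)):print(" ",env.ik([*p,.06],down(Y1 if y==Y0 else Y1+np.pi)))
E
```

```text
-1.993 [ 0.08583023  0.58472327 -1.05831252  1.54361305  0.51962562  1.32029482
  1.68710948]
-1.993 [ 0.06214133  1.04014399 -1.06313156  1.84815542  1.11236771  0.99817616
  1.21129199]
  [-0.43547992  0.86218086  0.56312454  1.80699606 -0.6987094   0.68172028
 -2.69345218]
  [-0.54838778  0.88079511  0.58653679  1.77193412 -0.71125149  0.71275699
 -2.79626411]
  [-0.67234544  0.9150439   0.62877041  1.70928113 -0.73524661  0.76837186
 -2.90416768]
1.148592653589793 [-0.03189576  0.50671512 -0.81243582  1.54666848  0.37997834  1.25289827
 -1.32364463]
1.148592653589793 [-0.47118384  0.77697177 -0.10618894  1.86380818  0.15319477  0.5086316
 -1.10329452]
  [ 0.03177277  0.78880395 -0.21072885  1.79268931  0.27073104  0.58828822
 -0.42895319]
  [-0.08352323  0.79991174 -0.19611053  1.75751861  0.24711075  0.60822395
 -0.50941811]
  [-0.20472122  0.82129722 -0.18353684  1.6944228   0.22367001  0.64641024
 -0.59434479]
```

```bash
python3 - <<'E'
from g import *
o=down(Y0+np.pi)
p=env.read_position(); env.move_straight([p[0],p[1],.38],max_speed=.3)
env.set_gripper(0.)
env.move_pose([*(PAD-.2*D(Y1)),.36],down(Y1+np.pi)); st("mid")
env.move_pose([*CAP,.16],o); st("above")
f0=env.read_force()
print(env.move_straight([*CAP,.118],max_speed=.15,f_stop=8)); st("near")
print(env.move_straight([*CAP,.094],max_speed=.02,f_stop=16)); st("pressed"); print(env.read_q().round(2))
env.move_straight([*CAP,.14],max_speed=.15); st("up")
E
```

```text
mid t 4.47 p [0.6086 0.1546 0.3599] F [ 0.4 -0.   0.2]
above t 5.47 p [0.5094 0.2705 0.1608] F [ 0.   0.3 -0.3]
False
near t 5.9 p [0.5086 0.2705 0.1185] F [-0.5  0.2  0.5]
True
pressed t 6.7 p [0.5079 0.2709 0.1031] F [-1.6 -0.6  7.3]
[-0.27  0.73 -0.43  1.83  0.46  0.68 -1.39]
up t 7.1 p [0.5078 0.2707 0.1399] F [-0.4 -0.8 -0.2]
```

```bash
python3 - <<'E'
from g import *
import cv2
env.set_gripper(1.0)
print(env.move_straight([*CAP,.046],max_speed=.12,f_stop=8)); st("down")
env.set_gripper(0.,force=60); st("grip"); print(env.read_grip_width(),env.read_finger_force())
env.move_straight([*CAP,.066],max_speed=.08); st("lift")
p=PAD-.14*D(Y1)
env.move_straight([*p,.066],frame=down(Y1+np.pi),max_speed=.12); st("appr"); print(env.read_q().round(2),env.read_orientation())
for n in ["scene","top"]:
    d=env.read_camera(n); np.savez(f"{n}1.npz",**d)
t=np.load("top1.npz")["pixels"];s=np.load("scene1.npz")["pixels"]
k=lambda im,x,y,w,h:cv2.resize(im[y:y+h,x:x+w],(500,450),interpolation=cv2.INTER_CUBIC)
cv2.imwrite("pics/a1.png",cv2.resize(np.hstack([k(s,220,120,120,108),k(t,170,140,120,108)]),(800,360)))
E
```

```text
False
down t 8.82 p [0.5081 0.2712 0.0466] F [0.4 0.6 0.8]
grip t 9.37 p [0.5074 0.2711 0.0464] F [-2.8 -0.5  4.7]
0.34240295402285653 61.3189423084259
lift t 9.77 p [0.508  0.2707 0.0662] F [-0.5 -0.3 -7.8]
appr t 11.57 p [0.6028 0.0971 0.0661] F [-0.4  0.5 -8.1]
[ 0.11  0.84 -0.53  1.75  0.61  0.72 -0.83] [-3.14133730e+00 -5.65656475e-04  1.48781261e+00]
```

View pics/a1.png

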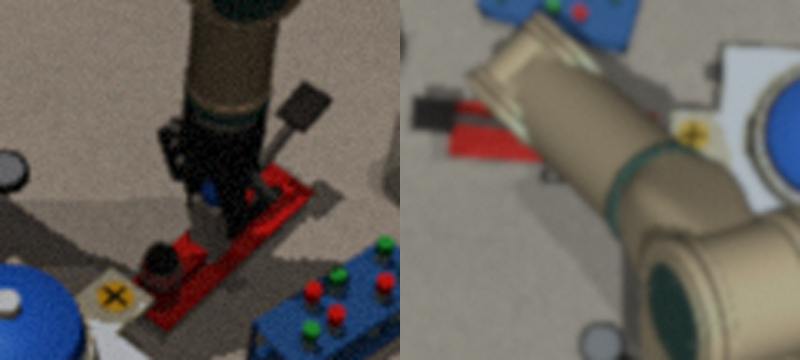

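The jack is held level with the saddle at about (160,252) in the left half and the pad cross at (116,296). In the top half the jack axis lines up with the board. I'll check the saddle offset, then place.

```bash
python3 - <<'E'
from h import *; from g import *
S=dict(np.load("scene1.npz"))
q=lambda c:(220+(c[0]+.5)*.3-.5,120+(c[1]+.5)*.3-.5)
R=np.c_[D(Y1),[-np.sin(Y1),np.cos(Y1)]].T
s=px2w(S,*q((160,251)),.0917)[:2];c=px2w(S,*q((116,296)),.095)[:2]
print("saddle rel expected, board axes",(R@(s-(PAD-.065*D(Y1)))).round(4),"cross vs PAD",(R@(c-PAD)).round(4), px2w(S,*q((160,251))), px2w(S,*q((116,296))))
# base-plate red edges in top image -> yaw
T=dict(np.load("top1.npz"));hsv=cv2.cvtColor(T["pixels"],cv2.COLOR_BGR2HSV);m=((hsv[...,0]<8)|(hsv[...,0]>172))&(hsv[...,1]>130)
m[:165]=0
pts=[px2w(T,u,v,.028)[:2] for v,u in zip(*np.nonzero(m)) if 180<u<215 and v<190]
print(cv2.minAreaRect(np.array(pts,np.float32)))
E
```

```text
saddle rel expected, board axes [-0.0021 -0.0038] cross vs PAD [0.0001 0.0015] [0.59259025 0.024845   0.08998096] [ 0.59253903 -0.04308476  0.09407948]
((0.6086598038673401, 0.17582488059997559), (0.0989258661866188, 0.06128819286823273), 83.91938018798828)
```

```bash
python3 - <<'E'
from h import *
import numpy as np
s=dict(np.load("scene1.npz"))["pixels"][180:222,240:296]
cv2.imwrite("pics/z1.png",np.clip(cv2.resize(s,None,fx=14,fy=14,interpolation=cv2.INTER_CUBIC)*1.6,0,255).astype(np.uint8))
E
```

```text
(no output)
```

View pics/z1.png

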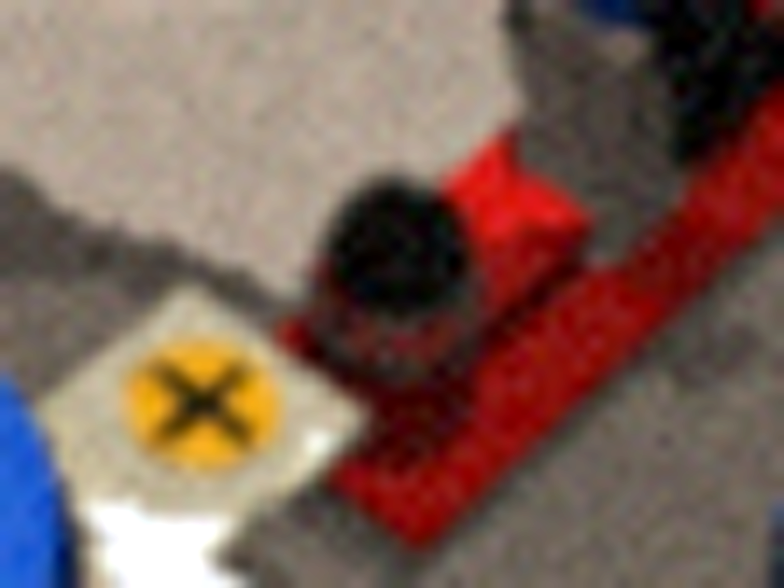

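Enlarged: the saddle's top ellipse is centred at (398,241) and the cross at (202,404).

```bash
python3 - <<'E'
from h import *; from g import *
S=dict(np.load("scene1.npz"))
q=lambda c:(240+(c[0]+.5)/14-.5,180+(c[1]+.5)/14-.5)
R=np.c_[D(Y1),[-np.sin(Y1),np.cos(Y1)]].T
s=px2w(S,*q((398,241)),.0917)[:2];c=px2w(S,*q((202,404)),.095)[:2]
print((R@(s-(PAD-.065*D(Y1)))).round(4),(R@(c+.0011*D(Y1)-PAD)).round(4), (R@(c+.0011*D(Y1)-s)).round(4))
E
```

```text
[0.0024 0.0015] [0.002  0.0003] [ 0.0646 -0.0012]
```

```bash
python3 - <<'E'
from g import *
import cv2
L=np.array([-np.sin(Y1),np.cos(Y1)])
a=PAD-.14*D(Y1)-.0007*L; b=a+.0648*D(Y1)
env.move_straight([*a,.0488],max_speed=.08); st("low")
print(env.move_straight([*b,.0488],max_speed=.06,f_stop=8)); st("in")
print(env.move_straight([*b,.0445],max_speed=.015,f_stop=5)); st("set")
w=env.read_grip_width(); env.set_gripper(.75); st("open")
env.move_straight([*b,.16],max_speed=.15); st("up")
env.set_gripper(0.)
u=PAD-.213*D(Y1)+np.array([0,.0]);env.move_pose([*u,.17],down(Y1+np.pi)); st("over paddle")
for n in ["scene","top"]:
    d=env.read_camera(n); np.savez(f"{n}2.npz",**d)
s=np.load("scene2.npz")["pixels"];t=np.load("top2.npz")["pixels"]
k=lambda im,x,y,w,h:cv2.resize(im[y:y+h,x:x+w],(400,400),interpolation=cv2.INTER_CUBIC)
cv2.imwrite("pics/a2.png",np.hstack([k(s,230,130,100,100),k(t,170,140,100,100)]))
E
```

```text
low t 12.04 p [0.6017 0.0961 0.0479] F [ 0.1 -0.4 -8.7]
False
in t 13.28 p [0.5971 0.0325 0.0489] F [ 0.2 -0.1 -7.8]
True
set t 13.54 p [0.5973 0.0324 0.0464] F [-0.9 -0.1  6.1]
open t 13.97 p [0.5951 0.0314 0.0442] F [ 0.5 -0.5 -0.4]
up t 14.9 p [0.5964 0.0313 0.1592] F [-0.6 -0.2 -0. ]
over paddle t 16.13 p [0.6091 0.1697 0.17  ] F [ 1.6 -0.1 -0.5]
```

View pics/a2.png

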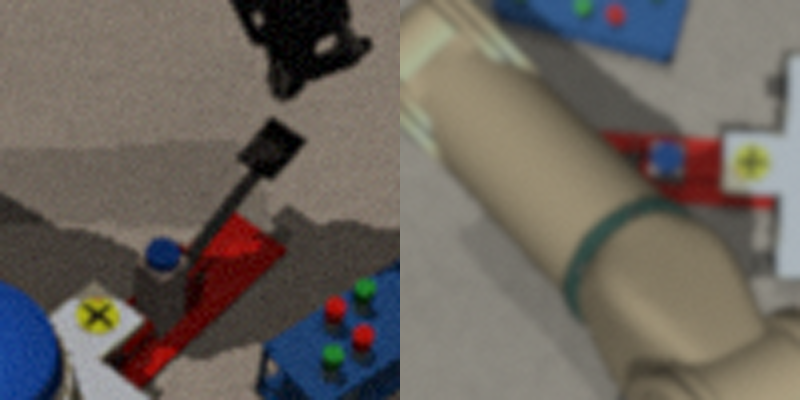

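Left half: cap at (162,248), flush with the post; paddle at (272,146) and cross at (98,315). Right half: cap at (666,159) and cross at (751,162). The jack is in line under the tab. I'll check the numbers.

```bash
python3 - <<'E'
from h import *; from g import *
S=dict(np.load("scene2.npz"));T=dict(np.load("top2.npz"))
q=lambda c:(230+(c[0]+.5)/4-.5,130+(c[1]+.5)/4-.5)
k=lambda c:(170+(c[0]-400+.5)/4-.5,140+(c[1]+.5)/4-.5)
R=np.c_[D(Y1),[-np.sin(Y1),np.cos(Y1)]].T
cap,e=tri([(S,*q((162,247))),(T,*k((667,159)))]);cr,e2=tri([(S,*q((98,315))),(T,*k((751,162)))])
print(cap.round(4),e,cr.round(4),e2,"cap->pad board axes",(R@(cr[:2]+.0011*D(Y1)-cap[:2])).round(4))
for d,a,b in((S,q((162,247)),q((98,315))),(T,k((667,159)),k((751,162)))):
    A=px2w(d,*a,.103)[:2];B=px2w(d,*b,.095)[:2]+.0011*D(Y1);print((R@(B-A)).round(4))
p=px2w(S,*q((272,146)),.112);print("paddle",p,(R@(p[:2]-PAD)).round(4))
# mask centroids for precision
for d,bx in((S,(262,185,280,200)),(T,(230,172,242,187))):
    h=cv2.cvtColor(d["pixels"],cv2.COLOR_BGR2HSV)[bx[1]:bx[3],bx[0]:bx[2]];m=(h[...,0]>100)&(h[...,0]<130)&(h[...,1]>90)
    v,u=np.nonzero(m);print(len(u),u.mean()+bx[0],v.mean()+bx[1])
print(q((162,247)),k((667,159)))
E
```

```text
[0.5948 0.0334 0.1013] 0.0864593495788185 [ 0.5909 -0.0418  0.0916] 0.09531973579974697 cap->pad board axes [0.0764 0.0024]
[0.0777 0.0026]
[0.0756 0.0029]
paddle [0.60973273 0.16195994 0.112     ] [-0.2062  0.001 ]
54 270.3888888888889 193.38888888888889
42 236.23809523809524 179.0952380952381
(270.125, 191.375) (236.375, 179.375)
```

The post came out about 2.5 mm off laterally and 1 to 2 mm short, shifted during release. There is time to mend it with a regrip.

```bash
python3 - <<'E'
from g import *
import cv2
L=np.array([-np.sin(Y1),np.cos(Y1)]);o=down(Y1+np.pi)
g=np.array([.5950,.0332]); b=PAD-.0742*D(Y1)+.0005*L
env.move_pose([*g,.16],o); env.set_gripper(.8)
print(env.move_straight([*g,.0475],max_speed=.12,f_stop=8)); env.sleep(.2); st("down")
env.set_gripper(0.,force=40); env.sleep(.2); st("grip")
env.move_straight([*env.read_position()[:2],.0495],max_speed=.03); st("lift")
env.move_straight([*b,.0492],max_speed=.02); env.sleep(.3); st("moved", b)
print(env.move_straight([*b,.045],max_speed=.01,f_stop=4)); st("set")
p=env.read_position(); 
for w in (.38,.42,.5,.75): env.set_gripper(w); st(w)
env.move_straight([*p[:2],.16],max_speed=.15)
env.set_gripper(0.)
env.move_pose([*(PAD-.213*D(Y1)),.17],o); st("over paddle")
for n in ["scene","top"]:
    d=env.read_camera(n); np.savez(f"{n}3.npz",**d)
s=np.load("scene3.npz")["pixels"];t=np.load("top3.npz")["pixels"]
k=lambda im,x,y,w,h:cv2.resize(im[y:y+h,x:x+w],(400,400),interpolation=cv2.INTER_CUBIC)
cv2.imwrite("pics/a3.png",np.hstack([k(s,240,150,80,80),k(t,190,140,80,80)]))
E
```

```text
False
down t 18.78 p [0.5955 0.0332 0.0482] F [0.1 0.3 0.4]
grip t 19.41 p [0.5965 0.0332 0.048 ] F [ 4.6 -0.7  0.5]
lift t 19.66 p [0.5939 0.0328 0.048 ] F [-0.5 -0.6 -6.6]
moved [0.59813876 0.03049505] t 20.27 p [0.5981 0.0306 0.0492] F [-0.   0.8 -9.3]
True
set t 20.55 p [0.5984 0.0305 0.0479] F [0.1 0.1 7.4]
0.38 t 20.77 p [0.5974 0.0301 0.0464] F [2.  0.2 2. ]
0.42 t 20.98 p [0.5958 0.0298 0.0455] F [ 1.  -0.2  0.2]
0.5 t 21.23 p [0.596  0.0298 0.0456] F [0.7 0.8 0.1]
0.75 t 21.57 p [0.5963 0.0298 0.0458] F [ 0.8 -0.1  0.1]
over paddle t 23.72 p [0.6091 0.1694 0.1699] F [ 0.8 -0.7 -0.1]
```

View pics/a3.png

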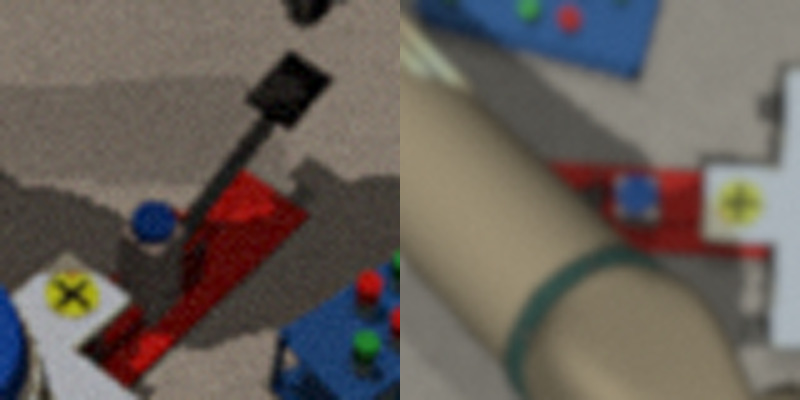

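Left half: cap (154,221), cross (73,294), paddle (288,90). Right half: cap (637,195), cross (741,201).

```bash
python3 - <<'E'
from h import *; from g import *
S=dict(np.load("scene3.npz"));T=dict(np.load("top3.npz"))
q=lambda c:(240+(c[0]+.5)/5-.5,150+(c[1]+.5)/5-.5)
k=lambda c:(190+(c[0]-400+.5)/5-.5,140+(c[1]+.5)/5-.5)
R=np.c_[D(Y1),[-np.sin(Y1),np.cos(Y1)]].T
for d,a,b in((S,q((154,220)),q((73,294))),(T,k((637,195)),k((741,201)))):
    A=px2w(d,*a,.103)[:2];B=px2w(d,*b,.095)[:2]+.0011*D(Y1);print(A.round(4),B.round(4),(R@(B-A)).round(4))
    # base plate side edges: red mask per column -> yaw in board axes
p=px2w(S,*q((288,90)),.112);print("paddle",p.round(4))
# front left/right red edges in top view between cap and tab, rows at columns 50..59 of crop
h=cv2.cvtColor(T["pixels"],cv2.COLOR_BGR2HSV)
m=((h[...,0]<8)|(h[...,0]>172))&(h[...,1]>110)
e=[]
for u in range(226,250):
    v=np.nonzero(m[165:195,u])[0]+165
    e.append((u,v.min(),v.max()) if len(v) else (u,0,0))
print(e)
E
```

```text
[0.6015 0.0262] [ 0.5921 -0.045 ] [ 0.0717 -0.0033]
[0.597  0.0308] [ 0.5919 -0.0441] [0.075  0.0012]
paddle [0.6121 0.1561 0.112 ]
[(226, np.int64(173), np.int64(177)), (227, np.int64(173), np.int64(177)), (228, np.int64(173), np.int64(177)), (229, np.int64(173), np.int64(177)), (230, np.int64(173), np.int64(182)), (231, np.int64(173), np.int64(183)), (232, np.int64(173), np.int64(185)), (233, np.int64(173), np.int64(186)), (234, np.int64(173), np.int64(187)), (235, np.int64(185), np.int64(188)), (236, np.int64(185), np.int64(189)), (237, np.int64(185), np.int64(189)), (238, np.int64(185), np.int64(189)), (239, np.int64(185), np.int64(190)), (240, np.int64(185), np.int64(190)), (241, np.int64(174), np.int64(190)), (242, np.int64(174), np.int64(190)), (243, np.int64(174), np.int64(190)), (244, np.int64(174), np.int64(190)), (245, np.int64(174), np.int64(190)), (246, np.int64(174), np.int64(190)), (247, np.int64(174), np.int64(190)), (248, np.int64(174), np.int64(190)), (249, np.int64(174), np.int64(190))]
```

```bash
python3 - <<'E'
from g import *
P=lambda d:PAD-d*D(Y1)+np.array([.0015,0])
env.move_straight([*P(.211),.122],max_speed=.15); st("near")
print(env.move_straight([*P(.219),.048],max_speed=.05,f_stop=20)); st("down1"); env.sleep(.3); st("hold1")
T=env.read_camera("scene");np.savez("scene4.npz",**T)
import cv2
cv2.imwrite("pics/a4.png",cv2.resize(T["pixels"][130:230,220:340],(720,600),interpolation=cv2.INTER_CUBIC))
E
```

```text
near t 24.28 p [0.6107 0.1661 0.1219] F [ 0.6  0.2 -0. ]
True
down1 t 25.53 p [0.6128 0.181  0.0572] F [-2.6 -1.4 12. ]
hold1 t 25.83 p [0.6128 0.181  0.0572] F [-1.9 -1.1 11.4]
```

View pics/a4.png

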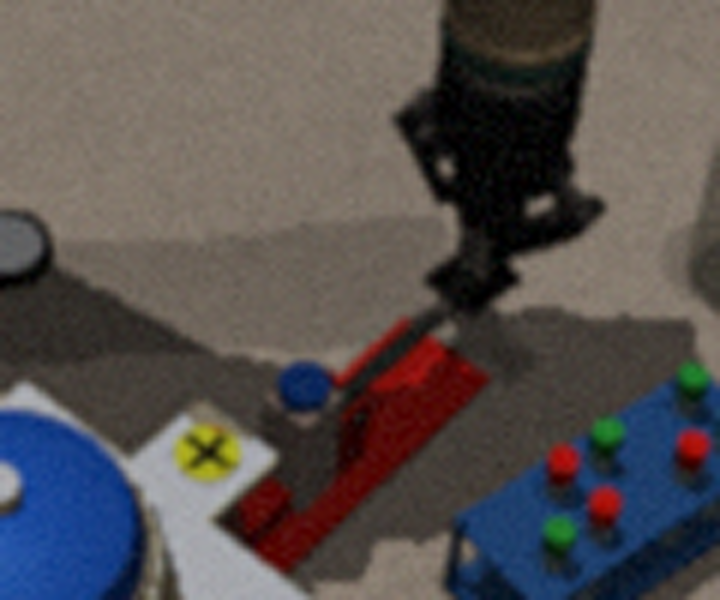

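Handle is down (TCP z 57 mm). The cap at (305,382) hasn't moved and the cross has risen to (208,452). Next: release and press again.

```bash
python3 - <<'E'
from h import *;from g import *
P=lambda d:PAD-d*D(Y1)+np.array([.0015,0])
S=dict(np.load("scene4.npz"));print("cross",px2w(S,220+208.5/6-.5,130+452.5/6-.5).round(4))
env.move_straight([*P(.212),.130],max_speed=.08); env.sleep(1.0); st("released")
d=env.read_camera("scene");np.savez("scene5.npz",**d)
print("paddle px in crop6 frame; depth max near:",px2w(d,240+288.5/5-.5,150+90.5/5-.5).round(3))
env.move_straight([*P(.211),.122],max_speed=.1)
print(env.move_straight([*P(.219),.048],max_speed=.05,f_stop=20)); st("down2"); env.sleep(.5); st("hold2")
d=env.read_camera("scene");np.savez("scene6.npz",**d)
print("cross",px2w(d,220+208.5/6-.5,130+452.5/6-.5).round(4))
a=np.load("scene5.npz")["pixels"];k=lambda im:cv2.resize(im[130:230,230:330],(400,400),interpolation=cv2.INTER_CUBIC)
cv2.imwrite("pics/a5.png",np.hstack([k(a),k(d["pixels"])]))
E
```

```text
cross [ 0.5921 -0.044   0.1134]
released t 27.98 p [0.6107 0.1679 0.13  ] F [ 0.3 -0.5  0.1]
paddle px in crop6 frame; depth max near: [0.611 0.158 0.109]
True
down2 t 29.52 p [0.6127 0.1808 0.0573] F [-2.7 -1.6 12.3]
hold2 t 30.02 p [0.6127 0.1808 0.0573] F [-2.8  0.1 12.1]
cross [ 0.5925 -0.0446  0.1144]
```

View pics/a5.png

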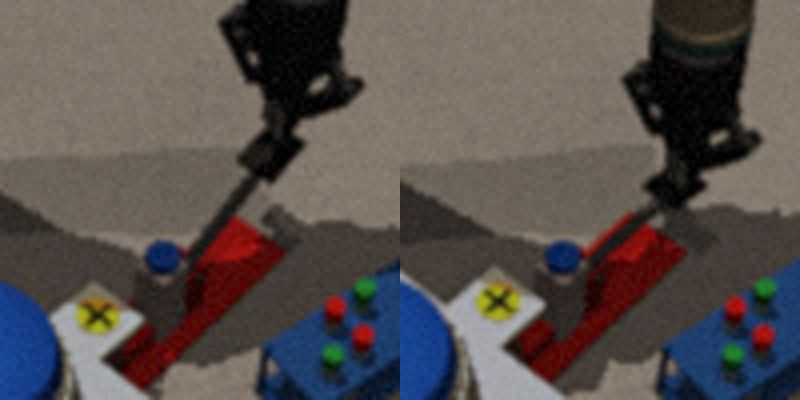

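Left half (released): handle fully up, cross back at (98,315). Right half: handle down, cross raised at (498,301) and 114 mm high, so the board is level with a 12 N hold.

```bash
python3 - <<'E'
from g import *
st("final"); print(env.hand_in())
E
```

```text
final t 30.07 p [0.6127 0.1808 0.0574] F [-2.6 -1.6 11.2]
the job is handed in; nothing more can be done
None
```

The job is handed in at about 30 s: valve cap pressed home, saddle set within about 2 mm of the pad's centre (one regrip was needed), handle pumped once, let right back up, and now held down with about 12 N so the board is level; no verdict was returned.

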